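# Take the T-hook out of its stirrup and bin both singly

## Task

On the bench a steel T-hook is still caught in the slot of its steel stirrup. Take them apart where they stand, lifting the hook a little and twisting it until its cross head lines up with the slot and comes out, without carrying them about while they are joined. Then put the hook in one compartment of the grey bin and the stirrup in the other, and leave the anvil and hardness block standing behind them alone.

Things in the scene. Friction and masses are not known exactly. Their poses are not given: they have to be found in the camera images.
- t_hook: Steel T-hook, 66 mm high, 0.12 kg. Origin: centre of the underside of its cross head, z up the stem. Cross head 38 mm (x) by 12 (y) by 10 high; round stem 12 mm thick up to z = 24; collar 34 mm across, z = 24 to 30; flat eye tab z = 30 to 66, 28 mm (x) by 12 thick (y): pinch it there, across y. Tab and head run the same way (x). The dark eye spot is a marking, not a hole.
- t_hook_mid (a point): Middle of the T-hook, 32 mm up its axis. At the start its collar rests on the stirrup, its stem hangs in the slot and its head is below, turned 60 to 90 degrees across the slot. It rises 8 mm before the head catches. The head comes up through when within about 20 degrees of the slot's length and 5 mm of its middle; twist either way.
- stirrup: Steel stirrup, 0.35 kg, loose, standing on the bench like an upside-down U: 76 mm (x) by 50 (y), 34 high. Origin: centre of its underside. End legs 8 mm thick, full width, at x = +-34; top plate 6 mm thick, z = 28 to 34, with a central slot 50 mm (x) by 26 (y). Open below on its long sides. Once the hook is out, pinch it across y (50 mm) at the plate's edges.
- stirrup_mid (a point): Middle of the stirrup, 20 mm above its underside.
- bin: Open grey plastic bin, fixed: 160 mm (x) by 240 (y), 30 high, walls and floor about 4 mm. A wall at y = 0, as high as the rim, parts it into two equal compartments, about 152 mm (x) by 114 (y), centres at y = +-60. Origin: centre of its underside, on the bench.
- cabinet_corner (a point): Obstacle: the upper front right corner of the big white cabinet fixed on the bench, 303 mm above the bench. From this corner the cabinet reaches 390 mm towards +x and 476 mm towards +y, down to the bench: keep the gripper clear of it, also on the first move from the left.
- anvil_flat: Bystander: light grey round hardness-tester anvil, a 56 mm disc with a short round stud on top, 34 mm high; leave it where it stands. Origin: centre of its underside.
- hardness_block_1: Bystander: light grey flat round hardness test block, 65 mm across, 12 mm high; leave it where it stands. Origin: centre of its underside.
There are look-alikes about, which are no part of the job. Leave any purple or red look-alike of the t_hook alone.

How it is judged (in metres and radians):
On the way:
1. the T-hook is out of the stirrup, which still stands on the bench (distance between t_hook and stirrup above 0.06 m and height (world z) of stirrup below 0.02 m and angle between stirrup's own z axis and vertical below 0.25 rad), for 0.1 s.
At the end, for the whole second after the job is handed in: T-hook and stirrup lie at rest in the bin, in different compartments, in any pose: the middle of each inside its compartment (the hook's at least 12 mm, the stirrup's at least 24 mm from the dividing wall's centre line) and less than 50 mm above the bin's underside (((y of t_hook_mid in the frame of bin between 0.012 and 0.12 m and x of t_hook_mid in the frame of bin between -0.08 and 0.08 m and z of each of t_hook_mid, stirrup_mid in the frame of bin below 0.05 m and y of stirrup_mid in the frame of bin between -0.12 and -0.024 m and x of stirrup_mid in the frame of bin between -0.08 and 0.08 m) or (y of t_hook_mid in the frame of bin between -0.12 and -0.012 m and x of t_hook_mid in the frame of bin between -0.08 and 0.08 m and z of each of t_hook_mid, stirrup_mid in the frame of bin below 0.05 m and y of stirrup_mid in the frame of bin between 0.024 and 0.12 m and x of stirrup_mid in the frame of bin between -0.08 and 0.08 m)) and linear speed of each of t_hook, stirrup below 0.02 m/s); the robot touches nothing.
It fails at once if the stirrup is raised more than 30 mm while the hook is still caught in it (height (world z) of stirrup above 0.03 m and distance between t_hook and stirrup below 0.025 m).
It fails at once if the still joined pair is dragged more than 60 mm over the bench (distance of stirrup from where it was at the start of the episode above 0.06 m and distance between t_hook and stirrup below 0.025 m).
It fails at once if the anvil is shifted more than 20 mm (distance of anvil_flat from where it was at the start of the episode above 0.02 m).
It fails at once if the hardness block is shifted more than 20 mm (distance of hardness_block_1 from where it was at the start of the episode above 0.02 m).
It also fails if it takes over 64 s, if anything falls off the work surface, if the arm or the gripper's body presses on something with over 40 N, if the wrist force passes 120 N, or if a joint passes its speed limit or range.

## Robot

A 6-joint arm with a two-finger parallel gripper is mounted at the origin on a cart in front of the work surface, level with it; the furniture and walls round the work are solid. World frame = base frame: x ahead of the robot, y to its left, z up, the work surface at z = 0. Lengths are in mm, angles in rad, forces in N, time in s.
With the tool pointing down it reaches from about 275 to 1000 mm from the base axis. Payload 8.4 kg.
Tool frame: the origin (TCP) lies at the very end of the fingers, on their centre line; the grasp point (between the pads) lies 19 mm behind it (r.tcp_to_grasp is the distance from the TCP to the grasp point, in mm); z points along the fingers, y is the line along which they close (so a half turn about z gives the same grasp; the last joint's range is limited). The gripper opens to 85 mm and grips with 20 to 120 N. Pads are 22 mm wide; open, the fingers measure 114 mm over their backs; the gripper's body (76 mm by 85 mm) begins 54 mm behind the grasp point. The pads swing forward as they close: fully open they stand 13 mm farther back than shut.
Start: joints at [1.304, 0.353, 1.633, -0, 1.155, -0.002], TCP at [163.571, 603.218, 231.281] pointing down, gripper open.
Joint ranges: [-2.63, 2.63], [-0.92, 2.1], [0.06, 2.66], [-1.3, 4.44], [0, 2.69], [-3.02, 3.02]. Speed limits (rad/s): [2.22, 2.22, 2.79, 3.14, 3.14, 3.14].

## Interface

Orientations are given as [roll, pitch, yaw] about the fixed x, y, z axes, in that order (R = Rz(yaw) Ry(pitch) Rx(roll)).
In Python, from rig import r gives the robot as it stands. The module is installed in compiled form; this text tells all that it offers.
- The arm moves only by the tool play_rows, never from a script. Its argument "rows" is a list of rows, each an object with "dp": the shift along the tool's x, y, z in units of 40 mm (1.0 is 40 mm), a list of three; "turn": the turn, a rotation vector about the tool's x, y, z in units of 6 degrees (1.0 is 6 degrees), a list of three; "fingers": the closure, from 0 (fully open) to 1 (shut). In form: [{"dp": [tx, ty, tz], "turn": [wx, wy, wz], "fingers": fingers}, ...]. A call has 1 to 5 rows; each row shifts and turns the commanded pose from where the row before left it, along the tool's axes as they then stand; what a row does not reach is not made up. A row lasts 1/12 s, in which the tool goes at most 41.7 mm and 7.16 degrees, less where a joint would pass 70% of its speed; a pose out of reach is approached as far as the arm can. A call is refused whole if a number of a shift passes 1 or a number of a turn 1, either way. A call with a gripper value outside its range is refused whole. The fingers move at their own pace and stop on an object; "force" is the grip in N (left out, the last holds). Time passes only in rows, so rows that do not move let the fingers close. It gives the time, the measured TCP pose, the force, the opening and the grip force at its end, in the units of the state.
- r.sense(): the state, without advancing time (a new reading comes with each control period).
- r.grab_frame(name): name is "side" or "top"; returns a dict with "pixels" (400x640x3 uint8, red, green, blue), "fx", "fy", "cx", "cy" (pixels), "pose" (4x4, takes a point from camera to world coordinates). Camera axes: x right, y down, z forward; pixel columns grow to the right and rows downward; lengths in mm; the calibration is good to about 2 mm. A picture is of the moment at which its call begins. There is no depth.
- r.sign_off(): hands the job in; it is judged then, once.
The state is a dict: "clock": time; "qpos": joint angles; "qvel": joint speeds; "joint_efforts": joint torques, N m; "eef_pos": TCP position; "tcp_rot": TCP orientation; "contact_force": force on the tool from outside, world axes, zero at the start; "wrist_torque": the same for the moment, N m; "opening": opening from 0.0 (shut) to 1.0 (fully open); "grasp_force": force on a finger pad.
Only numpy, scipy, OpenCV 4.12 (cv2) and the standard library are available. Lean on these libraries where they do the work, as an engineer would, in place of code of your own. Each camera call takes 0.05 s, during which the arm holds its last target. There are 200 camera calls.

## Working session

There is one attempt and no reset: what is moved stays moved. The work goes in short steps, Python scripts to look and compute and a tool call to move; the robot and the scene stay as the last step left them, time stands still between calls to the robot, and variables do not carry over. Pictures are saved under pics/ and viewed, at most 10 in all, crops included, and the job is handed in when it is done.

Besides the shell and the picture viewer there is one more tool, called after "Emit:" in YAML: its name, and indented under it one key for each argument. play_rows: Moves the arm, as the interface text tells. Its arguments: {"type":"object","properties":{"rows":{"type":"array"},"force":{"type":"number"}},"required":["rows"]}

```bash
mkdir -p pics; python3 - <<'E'
from rig import r
import cv2
for n in("side","top"):
    f=r.grab_frame(n); cv2.imwrite(f"pics/{n}0.png",f["pixels"][:,:,::-1])
    print(n,f["fx"],f["fy"],f["cx"],f["cy"],f["pose"])
print(r.sense())
E
```

```text
side 480.42347935104135 480.42347935104135 317.35676741011804 200.24867449706719 [[ 9.91928460e-01 -6.99780616e-02  1.05740253e-01  4.73189203e+02]
 [-1.26101954e-01 -6.31726404e-01  7.64866033e-01 -8.25800104e+02]
 [ 1.32750677e-02 -7.72026438e-01 -6.35451769e-01  8.62780729e+02]
 [ 0.00000000e+00  0.00000000e+00  0.00000000e+00  1.00000000e+00]]
top 436.84178104536346 436.84178104536346 317.6388857697039 199.37081814620845 [[ 2.47068419e-02 -9.90824724e-01  1.32875649e-01  4.52067538e+02]
 [-9.99417498e-01 -2.13507321e-02  2.66235159e-02 -4.73429855e+01]
 [-2.35422454e-02 -1.33456032e-01 -9.90775075e-01  1.15211007e+03]
 [ 0.00000000e+00  0.00000000e+00  0.00000000e+00  1.00000000e+00]]
{'clock': 0.1, 'qpos': array([ 1.30357534e+00,  3.53574897e-01,  1.63401373e+00,  2.38505425e-05,
        1.15519794e+00, -2.38466015e-03]), 'qvel': array([ 0.00158879, -0.00308505, -0.00263204, -0.00038354, -0.00040115,
       -0.00071884]), 'joint_efforts': array([ 1.18269811e-03, -6.06359911e+01, -3.42816961e+01,  1.32723549e-04,
        3.95367388e-03,  1.41432125e-05]), 'eef_pos': array([163.47272937, 602.82920363, 230.65894208]), 'tcp_rot': array([-3.14039879e+00, -2.46557727e-05,  2.87674667e+00]), 'contact_force': array([0.14008343, 0.42972945, 0.29829648]), 'wrist_torque': array([ 0.02133438, -0.00657061,  0.01310299]), 'grasp_force': 0.0, 'opening': 1.000651997438907}
```

View pics/side0.png

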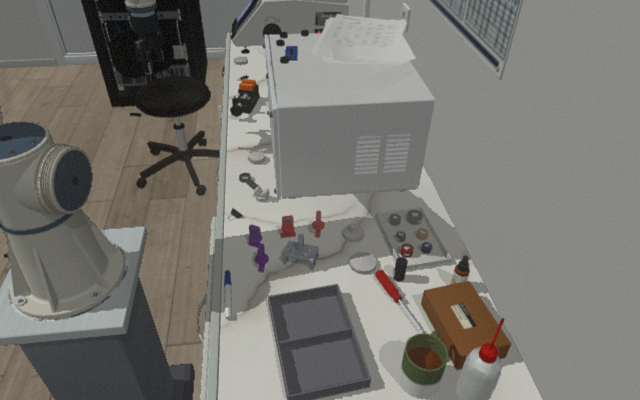

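View pics/top0.png

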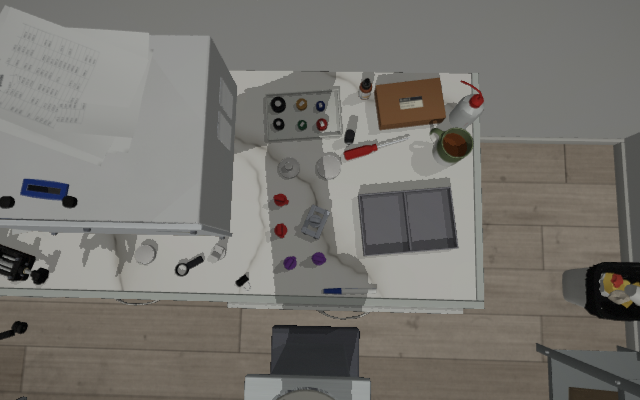

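The side view shows the grey stirrup and hook at about (300,250), with two purple and two red look-alikes around it. The bin is at (318,340). In the top view the pair is at (314,222), the anvil at (289,168), the block at (330,166) and the bin at (408,221). I'll enlarge the pair in both views to confirm.

```bash
python3 - <<'E'
import cv2,numpy as np
a=cv2.imread("pics/side0.png")[205:285,235:335]; b=cv2.imread("pics/top0.png")[182:272,265:345]
a=cv2.resize(a,None,fx=4.5,fy=4.5,interpolation=cv2.INTER_CUBIC); b=cv2.resize(b,None,fx=4.2,fy=4.2,interpolation=cv2.INTER_CUBIC)
h=400;c=np.zeros((h,a.shape[1]+b.shape[1],3),np.uint8);c[:a.shape[0],:a.shape[1]]=a;c[:b.shape[0],a.shape[1]:]=b
print(c.shape,a.shape);cv2.imwrite("pics/crop1.png",c)
E
```

```text
(400, 786, 3) (360, 450, 3)
```

View pics/crop1.png

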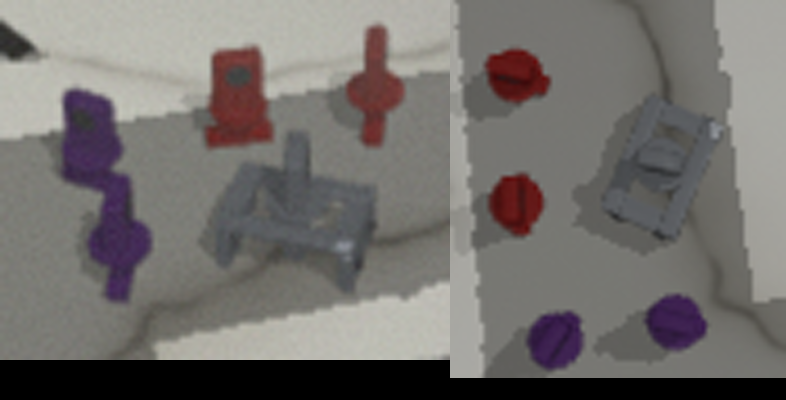

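The crop shows the grey stirrup straddling the bluish-grey hook: its tab is edge-on in the side view and runs nearly left-right in the top view. Candidates are grey (314,222), red (281,200) and (281,230), and purple (290,263) and (319,258). Only the grey one is steel and seated in the stirrup, so that's the target.

```bash
cat > h.py <<'E'
import numpy as np,cv2
CAM={}
def cam(r,n):
    f=r.grab_frame(n); CAM[n]=f; return f
def ray(f,u,v,z):
    d=f["pose"][:3,:3]@np.array([(u-f["cx"])/f["fx"],(v-f["cy"])/f["fy"],1]);o=f["pose"][:3,3]
    return (o+d*(z-o[2])/d[2]).round(1)
E
python3 - <<'E'
from rig import r
from h import *
t=cam(r,"top"); s=cam(r,"side")
P=[(312.6,204.6),(329.8,212.5),(317.4,238.7),(301.4,230.8)]
W=[ray(t,*p,34) for p in P]; print("stirrup",W,np.mean(W,0),[np.linalg.norm(W[i]-W[i-1]).round() for i in range(4)])
print("tabtop side",ray(s,301,234.6,76),ray(s,301,249,45)); print("tabtop top",ray(t,265+212/4.2,182+150/4.2,76))
hsv=cv2.cvtColor(t["pixels"],cv2.COLOR_RGB2HSV)
for p in [(314,222),(316,217),(322,215),(306,228),(300,245),(335,200),(380,220),(430,220),(405,225)]: print(p,hsv[p[1],p[0]],end=' ')
# stirrup + bin masks
m=((hsv[:,:,1]>20)&(hsv[:,:,0]>95)&(hsv[:,:,0]<130)).astype(np.uint8)
m2=cv2.inRange(hsv,(0,0,40),(179,60,135))
for nm,mm,(x0,x1,y0,y1),z in(("st",m,(290,340,195,250),34),("bin",m2,(352,465,180,262),30)):
    k=np.zeros_like(mm);k[y0:y1,x0:x1]=mm[y0:y1,x0:x1]
    c,_=cv2.findContours(k,0,2)
    c=max(c,key=cv2.contourArea,default=None)
    if c is None: continue
    b=cv2.boxPoints(cv2.minAreaRect(c));w=[ray(t,*p,z) for p in b];print("\n",nm,cv2.contourArea(c),b.tolist(),w,np.mean(w,0),[np.linalg.norm(w[i]-w[i-1]).round() for i in range(4)])
E
```

```text
stirrup [array([588.1,  -4.6,  34. ]), array([568.6, -49.4,  34. ]), array([500.7, -19.2,  34. ]), array([519.9,  22.3,  34. ])] [544.325 -12.725  34.   ] [np.float64(73.0), np.float64(49.0), np.float64(74.0), np.float64(46.0)]
tabtop side [549.4  -1.6  76. ] [547.5 -18.5  45. ]
tabtop top [550.5 -14.2  76. ]
(314, 222) [113  19  53] (316, 217) [105  16  93] (322, 215) [24 14 88] (306, 228) [110  16  96] (300, 245) [ 30  11 119] (335, 200) [ 30   9 167] (380, 220) [130   8  94] (430, 220) [128  11  95] (405, 225) [128  14  74] 
 st 0.0 [[316.0, 223.0], [316.0, 223.0], [316.0, 223.0], [316.0, 223.0]] [array([540.8, -14.6,  34. ]), array([540.8, -14.6,  34. ]), array([540.8, -14.6,  34. ]), array([540.8, -14.6,  34. ])] [540.8 -14.6  34. ] [np.float64(0.0), np.float64(0.0), np.float64(0.0), np.float64(0.0)]

 bin 6603.0 [[355.8758850097656, 184.51034545898438], [452.2068786621094, 176.48275756835938], [458.1930847167969, 248.31723022460938], [361.8620910644531, 256.3448181152344]] [array([ 643.7, -115.6,   30. ]), array([ 669.9, -364.5,   30. ]), array([ 485.1, -376.6,   30. ]), array([ 458.9, -133.2,   30. ])] [ 564.4   -247.475   30.   ] [np.float64(186.0), np.float64(250.0), np.float64(185.0), np.float64(245.0)]
```

```bash
cat >> h.py <<'E'
from scipy.spatial.transform import Rotation as Ro
def plan(s,p,yaw,n):
    "n rows from the sensed state s to TCP p, tool down at yaw (deg)"
    R=Ro.from_euler("xyz",s["tcp_rot"]);T=Ro.from_euler("xyz",[np.pi,0,np.radians(yaw)])
    w=(R.inv()*T).as_rotvec(degrees=True)/n; d=(np.array(p)-s["eef_pos"])/n
    for i in range(n):
        print((R.inv().apply(d)/40).round(2).tolist(),(w/6).round(2).tolist()); R=R*Ro.from_rotvec(w,degrees=True)
E
python3 - <<'E'
from rig import r
from h import *
t=cam(r,"top"); s=cam(r,"side")
print("cab top",ray(t,232,233,303),"side",ray(s,278,195,0),ray(s,270,100,303))
for n,p,z in(("anvil",(289,168),20),("block",(330,166),12),("red1",(281,200),66),("red2",(281,230),66),("pur1",(290,263),66),("pur2",(319,258),66)): print(n,ray(t,*p,z))
hsv=cv2.cvtColor(t["pixels"],cv2.COLOR_RGB2HSV)
m=cv2.inRange(hsv,(115,4,40),(150,60,135)); k=np.zeros_like(m);k[180:262,352:465]=m[180:262,352:465]
k=cv2.morphologyEx(k,cv2.MORPH_CLOSE,np.ones((5,5)));k=cv2.morphologyEx(k,cv2.MORPH_OPEN,np.ones((5,5)))
c=max(cv2.findContours(k,0,2)[0],key=cv2.contourArea);b=cv2.boxPoints(cv2.minAreaRect(c));w=[ray(t,*p,30) for p in b]
print("bin",b.round(),w,np.mean(w,0),[np.linalg.norm(w[i]-w[i-1]).round() for i in range(4)])
plan(r.sense(),[260,130,230],110,13)
E
```

```text
cab top [496.2 140.9 303. ] side [507.9 248.5  -0. ] [499.7 244.1 303. ]
anvil [686.   60.9  20. ]
block [695.2 -47.4  12. ]
red1 [594.1  73.9  66. ]
red2 [518.8  71.2  66. ]
pur1 [438.1  46.1  66. ]
pur2 [452.  -25.1  66. ]
bin [[358. 194.]
 [452. 186.]
 [457. 248.]
 [363. 256.]] [array([ 618.4, -121.7,   30. ]), array([ 644.3, -364.3,   30. ]), array([ 486.6, -374.8,   30. ]), array([ 460.8, -136.8,   30. ])] [ 552.525 -249.4     30.   ] [np.float64(158.0), np.float64(244.0), np.float64(158.0), np.float64(239.0)]
[-0.42, -0.83, 0.0] [-0.0, 0.0, 0.7]
[-0.48, -0.8, 0.0] [-0.0, 0.0, 0.7]
[-0.53, -0.76, 0.0] [-0.0, 0.0, 0.7]
[-0.59, -0.72, 0.0] [-0.0, 0.0, 0.7]
[-0.64, -0.67, 0.0] [-0.0, 0.0, 0.7]
[-0.69, -0.62, 0.0] [-0.0, 0.0, 0.7]
[-0.73, -0.57, 0.0] [-0.0, 0.0, 0.7]
[-0.77, -0.52, 0.0] [-0.0, 0.0, 0.7]
[-0.81, -0.46, 0.0] [-0.0, 0.0, 0.7]
[-0.84, -0.4, 0.0] [-0.0, 0.0, 0.7]
[-0.87, -0.33, 0.0] [-0.0, 0.0, 0.7]
[-0.89, -0.27, 0.0] [-0.0, 0.0, 0.7]
[-0.91, -0.2, 0.0] [-0.0, 0.0, 0.7]
```

Emit:
play_rows:
  rows:
    - {"dp": [-0.42, -0.83, 0], "turn": [0, 0, 0.7], "fingers": 0}
    - {"dp": [-0.48, -0.8, 0], "turn": [0, 0, 0.7], "fingers": 0}
    - {"dp": [-0.53, -0.76, 0], "turn": [0, 0, 0.7], "fingers": 0}
    - {"dp": [-0.59, -0.72, 0], "turn": [0, 0, 0.7], "fingers": 0}
    - {"dp": [-0.64, -0.67, 0], "turn": [0, 0, 0.7], "fingers": 0}

```text
clock: 0.72
eef_pos: [200.8, 419.4, 231.1]
tcp_rot: [-3.141, 0.0, 2.507]
contact_force: [1.0, 0.2, -0.1]
opening: 1.001
grasp_force: 0.0
```

Emit:
play_rows:
  rows:
    - {"dp": [-0.69, -0.62, 0], "turn": [0, 0, 0.7], "fingers": 0}
    - {"dp": [-0.73, -0.57, 0], "turn": [0, 0, 0.7], "fingers": 0}
    - {"dp": [-0.77, -0.52, 0], "turn": [0, 0, 0.7], "fingers": 0}
    - {"dp": [-0.81, -0.46, 0], "turn": [0, 0, 0.7], "fingers": 0}
    - {"dp": [-0.84, -0.4, 0], "turn": [0, 0, 0.7], "fingers": 0}

```text
clock: 1.13
eef_pos: [238.1, 237.5, 231.3]
tcp_rot: [3.141, 0.0, 2.141]
contact_force: [1.4, -0.2, -0.1]
opening: 0.999
grasp_force: 0.0
```

Emit:
play_rows:
  rows:
    - {"dp": [-0.87, -0.33, 0], "turn": [0, 0, 0.7], "fingers": 0}
    - {"dp": [-0.89, -0.27, 0], "turn": [0, 0, 0.7], "fingers": 0}
    - {"dp": [-0.91, -0.2, 0], "turn": [0, 0, 0.7], "fingers": 0}
    - {"dp": [0, 0, 0], "turn": [0, 0, 0], "fingers": 0}

```text
clock: 1.47
eef_pos: [262.0, 124.4, 231.2]
tcp_rot: [3.141, 0.002, 1.913]
contact_force: [-1.1, 0.8, 0.2]
opening: 1.003
grasp_force: 0.0
```

```bash
python3 - <<'E'
from rig import r
from h import *
s=r.sense();print(s["eef_pos"],s["tcp_rot"],s["qpos"])
plan(s,[548,-15,150],85,9)
E
```

```text
[261.9601236  124.43266494 231.24129109] [3.14149673e+00 2.14007366e-03 1.91258693e+00] [ 0.44080882 -0.22256776  2.25885195 -0.00239362  1.10542572  0.10009239]
[-0.63, 0.62, 0.23] [0.0, 0.0, 0.46]
[-0.6, 0.65, 0.23] [0.0, 0.0, 0.46]
[-0.57, 0.68, 0.23] [0.0, 0.0, 0.46]
[-0.54, 0.7, 0.23] [0.0, 0.0, 0.46]
[-0.5, 0.73, 0.23] [0.0, 0.0, 0.46]
[-0.47, 0.75, 0.23] [0.0, 0.0, 0.46]
[-0.43, 0.77, 0.23] [0.0, 0.0, 0.46]
[-0.39, 0.79, 0.23] [0.0, 0.0, 0.46]
[-0.36, 0.81, 0.23] [0.0, 0.0, 0.46]
```

Emit:
play_rows:
  rows:
    - {"dp": [-0.63, 0.62, 0.23], "turn": [0, 0, 0.46], "fingers": 0}
    - {"dp": [-0.6, 0.65, 0.23], "turn": [0, 0, 0.46], "fingers": 0}
    - {"dp": [-0.57, 0.68, 0.23], "turn": [0, 0, 0.46], "fingers": 0}
    - {"dp": [-0.54, 0.7, 0.23], "turn": [0, 0, 0.46], "fingers": 0}
    - {"dp": [-0.5, 0.73, 0.23], "turn": [0, 0, 0.46], "fingers": 0}

```text
clock: 1.88
eef_pos: [423.0, 53.2, 184.8]
tcp_rot: [3.141, -0.0, 1.68]
contact_force: [1.0, 0.6, 0.3]
opening: 0.999
grasp_force: 0.0
```

Emit:
play_rows:
  rows:
    - {"dp": [-0.47, 0.75, 0.23], "turn": [0, 0, 0.46], "fingers": 0}
    - {"dp": [-0.43, 0.77, 0.23], "turn": [0, 0, 0.46], "fingers": 0}
    - {"dp": [-0.39, 0.79, 0.23], "turn": [0, 0, 0.46], "fingers": 0}
    - {"dp": [-0.36, 0.81, 0.23], "turn": [0, 0, 0.46], "fingers": 0}
    - {"dp": [0, 0, 0], "turn": [0, 0, 0], "fingers": 0}

```text
clock: 2.3
eef_pos: [553.9, -8.9, 146.8]
tcp_rot: [3.139, 0.0, 1.486]
contact_force: [-0.4, 0.1, -0.9]
opening: 1.001
grasp_force: 0.0
```

```bash
python3 - <<'E'
from rig import r
from h import *
s=r.sense();print(s["eef_pos"],s["tcp_rot"],s["qpos"])
for n,x0,x1,y0,y1 in(("side",240,360,170,290),):
    f=cam(r,n);cv2.imwrite("pics/s1.png",cv2.resize(f["pixels"][y0:y1,x0:x1,::-1],None,fx=5,fy=5,interpolation=cv2.INTER_CUBIC))
plan(s,[548,-15,48],85,6)
E
```

```text
[553.88720858  -8.93966792 146.84645831] [3.13934833e+00 4.67185299e-04 1.48625866e+00] [-1.84661961e-02  3.40346823e-01  1.86452296e+00 -7.63812840e-04
  9.34514430e-01  6.65241307e-02]
[-0.03, -0.02, 0.41] [0.0, 0.0, 0.0]
[-0.03, -0.02, 0.41] [0.0, 0.0, 0.0]
[-0.03, -0.02, 0.41] [0.0, 0.0, 0.0]
[-0.03, -0.02, 0.41] [0.0, 0.0, 0.0]
[-0.03, -0.02, 0.41] [0.0, 0.0, 0.0]
[-0.03, -0.02, 0.41] [0.0, 0.0, 0.0]
```

View pics/s1.png

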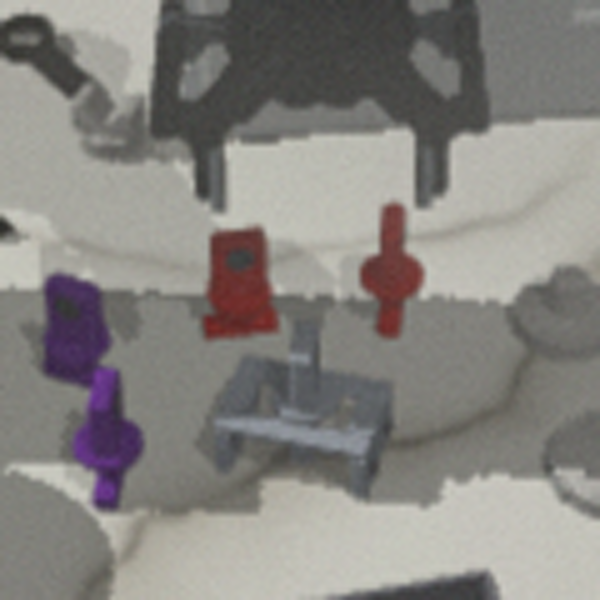

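The gripper hangs above the pair. The tab's top face runs from about (301.4,233.6) to (300.8,240) in full-image pixels, nearly along the view line. The fingers straddle it at columns 282 and 326.

```bash
python3 - <<'E'
from rig import r
from h import *
f=cam(r,"side");a=ray(f,301.4,233.6,76);b=ray(f,300.8,240.2,76);print(a,b,np.degrees(np.arctan2(*(a-b)[1::-1])),np.linalg.norm(a-b))
plan(r.sense(),[*((a+b)/2)[:2],48],85,5)
E
```

```text
[550.7   1.7  76. ] [547.1 -20.4  76. ] 80.74801377629088 22.391292950609174
[-0.01, 0.0, 0.5] [-0.0, -0.0, 0.01]
[-0.01, -0.0, 0.5] [-0.0, -0.0, 0.01]
[-0.01, -0.0, 0.5] [-0.0, -0.0, 0.01]
[-0.01, -0.0, 0.5] [-0.0, -0.0, 0.01]
[-0.01, -0.0, 0.5] [-0.0, -0.0, 0.01]
```

Emit:
play_rows:
  rows:
    - {"dp": [-0.02, 0, 0.5], "turn": [0, 0, 0], "fingers": 0}
    - {"dp": [-0.02, 0, 0.5], "turn": [0, 0, 0], "fingers": 0}
    - {"dp": [-0.02, 0, 0.5], "turn": [0, 0, 0], "fingers": 0}
    - {"dp": [-0.02, 0, 0.5], "turn": [0, 0, 0], "fingers": 0}
    - {"dp": [-0.02, 0, 0.5], "turn": [0, 0, 0], "fingers": 0}
  force: 40

```text
clock: 2.82
eef_pos: [547.6, -10.0, 48.4]
tcp_rot: [3.141, -0.0, 1.492]
contact_force: [0.1, 0.1, -0.2]
opening: 1.0
grasp_force: 0.0
```

Emit:
play_rows:
  rows:
    - {"dp": [0, 0, 0], "turn": [0, 0, 0], "fingers": 0.3}
    - {"dp": [0, 0, 0], "turn": [0, 0, 0], "fingers": 0.5}
    - {"dp": [0, 0, 0], "turn": [0, 0, 0], "fingers": 0.6}
    - {"dp": [0, 0, 0], "turn": [0, 0, 0], "fingers": 0.65}
    - {"dp": [0, 0, 0], "turn": [0, 0, 0], "fingers": 0.7}

```text
clock: 3.23
eef_pos: [549.4, -10.7, 49.9]
tcp_rot: [3.139, -0.0, 1.491]
contact_force: [0.1, -0.4, -0.2]
opening: 0.309
grasp_force: 0.0
```

```bash
python3 - <<'E'
from rig import r
from h import *
s=r.sense();print(s)
f=cam(r,"side");cv2.imwrite("pics/s2.png",cv2.resize(f["pixels"][190:290,240:360,::-1],None,fx=5,fy=5,interpolation=cv2.INTER_CUBIC))
E
```

```text
{'clock': 3.2333, 'qpos': array([-2.22902540e-02,  4.77111270e-01,  1.93002565e+00, -7.97833824e-06,
        7.32240213e-01,  5.78948669e-02]), 'qvel': array([-0.00280999,  0.0064388 , -0.00067497,  0.00013679, -0.00375747,
        0.00159766]), 'joint_efforts': array([ 7.42601277e-02, -5.76793885e+01, -2.28801048e+01,  3.35055338e-03,
        1.39270219e-02,  1.47795927e-04]), 'eef_pos': array([549.38933337, -10.74951201,  49.88535554]), 'tcp_rot': array([ 3.13938053e+00, -1.22857788e-04,  1.49061727e+00]), 'contact_force': array([ 0.13283726, -0.4070656 , -0.23182087]), 'wrist_torque': array([-0.0057449 ,  0.01933634,  0.02664239]), 'grasp_force': 0.0, 'opening': 0.3089503653784705}
```

View pics/s2.png

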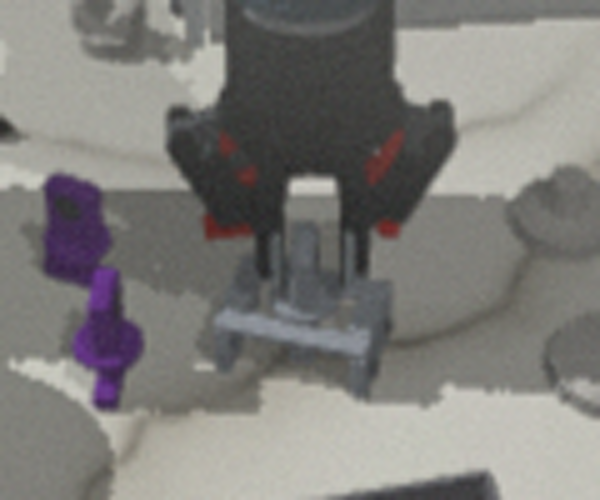

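The half-closed fingers straddle the tab (tab at crop column 305, fingers at 265 and 355) and clear the plate. I'll close on it.

Emit:
play_rows:
  rows:
    - {"dp": [-0.05, -0.03, 0.08], "turn": [0, 0, 0], "fingers": 0.78}
    - {"dp": [0, 0, 0], "turn": [0, 0, 0], "fingers": 0.85}
    - {"dp": [0, 0, 0], "turn": [0, 0, 0], "fingers": 0.95}
    - {"dp": [0, 0, 0], "turn": [0, 0, 0], "fingers": 1}
    - {"dp": [0, 0, 0], "turn": [0, 0, 0], "fingers": 1}
  force: 50

```text
clock: 3.7
eef_pos: [546.8, -13.0, 45.3]
tcp_rot: [-3.141, 0.0, 1.49]
contact_force: [-2.7, -1.9, 3.8]
opening: 0.128
grasp_force: 49.7
```

Emit:
play_rows:
  rows:
    - {"dp": [0, 0, 0], "turn": [0, 0, 0], "fingers": 1}
    - {"dp": [0, 0, -0.05], "turn": [0, 0, 0], "fingers": 1}
    - {"dp": [0, 0, -0.05], "turn": [0, 0, 0], "fingers": 1}
    - {"dp": [0, 0, 0], "turn": [0, 0, 0], "fingers": 1}

```text
clock: 4.03
eef_pos: [547.8, -12.7, 49.6]
tcp_rot: [3.14, -0.0, 1.49]
contact_force: [0.7, 0.9, -1.2]
opening: 0.132
grasp_force: 49.0
```

```bash
python3 - <<'E'
from rig import r
from h import *
s=r.sense();print(s["eef_pos"],s["tcp_rot"],s["contact_force"],s["wrist_torque"],s["grasp_force"],s["opening"],s["qpos"][5])
f=cam(r,"side");g=cam(r,"top")
a=cv2.resize(f["pixels"][200:280,270:345,::-1],None,fx=6,fy=6,interpolation=cv2.INTER_CUBIC)
b=cv2.resize(g["pixels"][185:265,285:345,::-1],None,fx=5,fy=6,interpolation=cv2.INTER_CUBIC)
cv2.imwrite("pics/s3.png",np.hstack([a,b]))
E
```

```text
[547.84512151 -12.71328687  49.63997752] [ 3.14040759e+00 -1.89483266e-04  1.49025053e+00] [ 0.72558302  0.93435287 -1.18089682] [-0.0151628   0.01974642 -0.02981693] 48.959264159202576 0.1316978135853936 0.054390162085531456
```

View pics/s3.png

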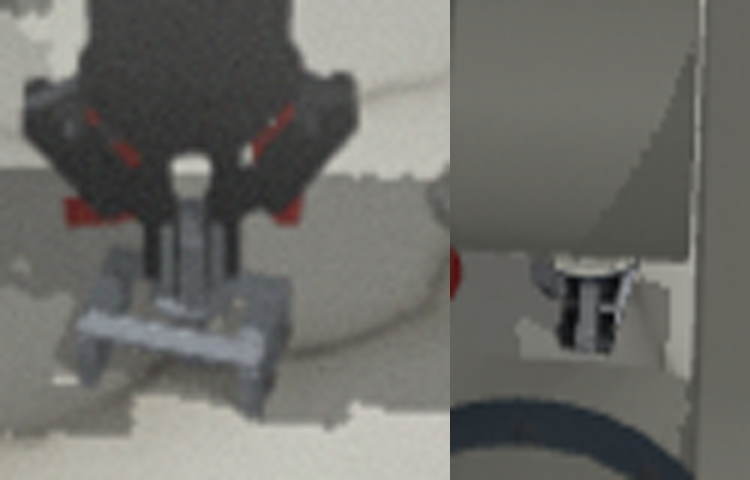

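The tab is gripped (about 11 mm opening, 49 N), the hook is up about 4 mm, and the stirrup still stands. The plate's near edge runs from about (283.3,253) to (314.7,258.7). I'll use it to refine the slot's direction.

```bash
python3 - <<'E'
from rig import r
from h import *
f=cam(r,"side")
px=f["pixels"].astype(int).sum(2)
# bright front face: per column, weighted row centre
U=np.arange(285,313);V=[]
for u in U:
    c=px[246:266,u].astype(float);i=np.argmax(c[:int(14)]);print((u,246+i,int(c[i])),end='');V.append(246+i)
A=np.polyfit(U,V,1);A=np.polyfit(U[abs(np.polyval(A,U)-V)<2],np.array(V)[abs(np.polyval(A,U)-V)<2],1)
a,b=[ray(f,u,np.polyval(A,u),31) for u in(283.3,314.7)];print(A,a,b,np.degrees(np.arctan2(*(b-a)[1::-1])),np.linalg.norm(a-b))
E
```

```text
(np.int64(285), np.int64(252), 442)(np.int64(286), np.int64(254), 437)(np.int64(287), np.int64(254), 438)(np.int64(288), np.int64(254), 430)(np.int64(289), np.int64(254), 445)(np.int64(290), np.int64(253), 462)(np.int64(291), np.int64(255), 438)(np.int64(292), np.int64(255), 445)(np.int64(293), np.int64(255), 439)(np.int64(294), np.int64(255), 434)(np.int64(295), np.int64(254), 451)(np.int64(296), np.int64(255), 447)(np.int64(297), np.int64(256), 439)(np.int64(298), np.int64(256), 440)(np.int64(299), np.int64(256), 432)(np.int64(300), np.int64(255), 448)(np.int64(301), np.int64(256), 447)(np.int64(302), np.int64(257), 444)(np.int64(303), np.int64(257), 433)(np.int64(304), np.int64(257), 436)(np.int64(305), np.int64(258), 434)(np.int64(306), np.int64(257), 437)(np.int64(307), np.int64(258), 439)(np.int64(308), np.int64(258), 438)(np.int64(309), np.int64(258), 433)(np.int64(310), np.int64(258), 436)(np.int64(311), np.int64(259), 452)(np.int64(312), np.int64(258), 434)[  0.20689655 194.09852217] [505.3 -12.3  31. ] [577.6 -42.1  31. ] -22.400061245603283 78.2005754454531
```

Emit:
play_rows:
  rows:
    - {"dp": [0, 0, 0], "turn": [0, 0, -1], "fingers": 1}
    - {"dp": [0, 0, 0], "turn": [0, 0, -1], "fingers": 1}
    - {"dp": [0, 0, 0], "turn": [0, 0, -1], "fingers": 1}
    - {"dp": [0, 0, 0], "turn": [0, 0, -1], "fingers": 1}
    - {"dp": [0, 0, 0], "turn": [0, 0, -1], "fingers": 1}

```text
clock: 4.6
eef_pos: [547.3, -12.8, 49.2]
tcp_rot: [3.141, 0.0, 2.019]
contact_force: [0.8, 0.4, -1.2]
opening: 0.134
grasp_force: 49.0
```

Emit:
play_rows:
  rows:
    - {"dp": [0, 0, 0], "turn": [0, 0, -1], "fingers": 1}
    - {"dp": [0, 0, 0], "turn": [0, 0, -1], "fingers": 1}
    - {"dp": [0, 0, 0], "turn": [0, 0, -1], "fingers": 1}
    - {"dp": [0, 0, 0], "turn": [0, 0, -1], "fingers": 1}
    - {"dp": [0, 0, 0], "turn": [0, 0, -1], "fingers": 1}

```text
clock: 5.02
eef_pos: [547.2, -12.7, 49.2]
tcp_rot: [3.142, -0.0, 2.543]
contact_force: [-0.0, 0.3, -1.5]
opening: 0.133
grasp_force: 49.0
```

Emit:
play_rows:
  rows:
    - {"dp": [0, 0, 0], "turn": [0, 0, -1], "fingers": 1}
    - {"dp": [0, 0, 0], "turn": [0, 0, -1], "fingers": 1}
    - {"dp": [0, 0, 0], "turn": [0, 0, 0], "fingers": 1}

```text
clock: 5.27
eef_pos: [547.3, -12.8, 49.2]
tcp_rot: [3.142, 0.0, 2.752]
contact_force: [-0.1, 0.0, -1.8]
opening: 0.136
grasp_force: 49.0
```

```bash
python3 - <<'E'
from rig import r
from h import *
s=r.sense();print(s["eef_pos"],s["tcp_rot"],s["contact_force"],s["wrist_torque"],s["grasp_force"],s["opening"],s["qpos"][5])
f=cam(r,"side")
cv2.imwrite("pics/s4.png",cv2.resize(f["pixels"][220:280,265:345,::-1],None,fx=10,fy=10,interpolation=cv2.INTER_CUBIC))
E
```

```text
[547.26162381 -12.78310636  49.19151358] [3.14156581e+00 2.17564879e-05 2.75159424e+00] [-0.0842238   0.04620806 -1.78611115] [ 0.02549211 -0.04667461  0.02475526] 48.967294692993164 0.13585717179017628 -1.206922320389038
```

View pics/s4.png

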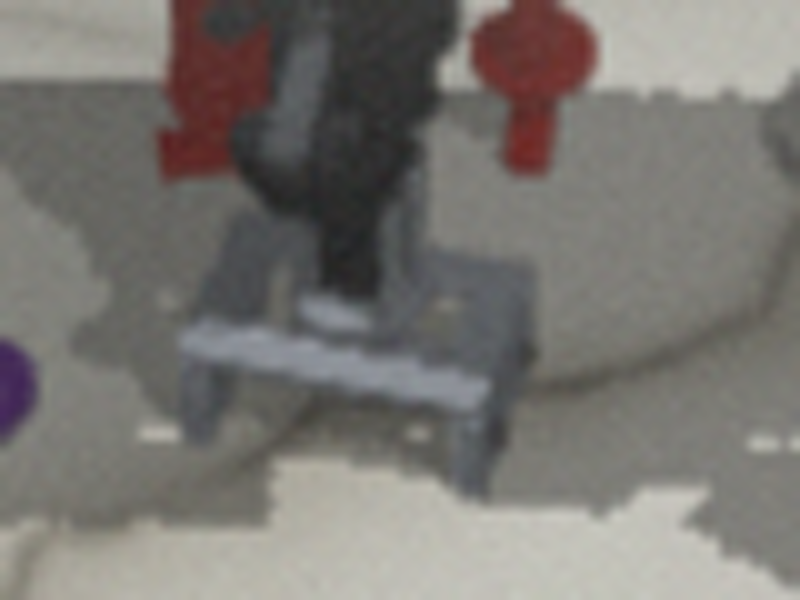

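The plate's top corners are at crop pixels (182,325), (495,378), (533,262) and (240,215). The collar's near rim is at about (365,332), and the hook's tab now lies along the slot.

```bash
python3 - <<'E'
from rig import r
from h import *
f=cam(r,"side");p=lambda u,v,z:ray(f,265+u/10,220+v/10,z)
C=[p(*c,34) for c in((182,325),(495,378),(533,262),(240,215))];print(C,np.mean(C,0),[np.linalg.norm(C[i]-C[i-1]).round() for i in range(4)])
a=p(298,310,39);b=p(365,332,38);print(a,b,"collar centre~",b[:2]+[1.5,17])
E
```

```text
[array([505. , -14.6,  34. ]), array([577.3, -40.4,  34. ]), array([591.2,  -2.9,  34. ]), array([521.8,  21.3,  34. ])] [548.825  -9.15   34.   ] [np.float64(40.0), np.float64(77.0), np.float64(40.0), np.float64(73.0)]
[532.6 -17.6  39. ] [547.9 -25.7  38. ] collar centre~ [549.4  -8.7]
```

Emit:
play_rows:
  rows:
    - {"dp": [0, 0, -0.1], "turn": [0, 0, 0], "fingers": 1}
    - {"dp": [0, 0, -0.1], "turn": [0, 0, 0], "fingers": 1}
    - {"dp": [0, 0, -0.1], "turn": [0, 0, 0], "fingers": 1}
    - {"dp": [0, 0, 0], "turn": [0, 0, 0], "fingers": 1}

```text
clock: 5.7
eef_pos: [547.9, -12.8, 62.3]
tcp_rot: [3.141, 0.001, 2.746]
contact_force: [0.2, 0.4, -1.4]
opening: 0.128
grasp_force: 49.0
```

```bash
python3 - <<'E'
from rig import r
s=r.sense();print(s["eef_pos"],s["contact_force"],s["wrist_torque"])
E
```

```text
[547.87456325 -12.83422708  62.32926843] [ 0.22758799  0.39439142 -1.42937362] [ 0.02988024  0.00717128 -0.01871704]
```

Emit:
play_rows:
  rows:
    - {"dp": [0, 0, -0.2], "turn": [0, 0, 0], "fingers": 1}
    - {"dp": [0, 0, -0.3], "turn": [0, 0, 0], "fingers": 1}
    - {"dp": [0, 0, -0.6], "turn": [0, 0, 0], "fingers": 1}
    - {"dp": [0, 0, -0.8], "turn": [0, 0, 0], "fingers": 1}
    - {"dp": [0, 0, 0], "turn": [0, 0, 0], "fingers": 1}

```text
clock: 6.12
eef_pos: [550.6, -12.9, 143.4]
tcp_rot: [3.139, 0.008, 2.747]
contact_force: [1.2, -0.1, -0.5]
opening: 0.136
grasp_force: 49.1
```

```bash
python3 - <<'E'
from rig import r
from h import *
s=r.sense();print(s["eef_pos"],s["contact_force"],s["grasp_force"])
f=cam(r,"side")
cv2.imwrite("pics/s5.png",cv2.resize(f["pixels"][200:280,265:345,::-1],None,fx=7,fy=7,interpolation=cv2.INTER_CUBIC))
plan(s,[559,-309,130],100,10)
E
```

```text
[550.60357331 -12.89331869 143.40715573] [ 1.2369169  -0.13143801 -0.53518338] 49.11125600337982
[-0.3, -0.68, 0.03] [0.01, 0.01, 0.96]
[-0.37, -0.64, 0.03] [0.01, 0.01, 0.96]
[-0.43, -0.6, 0.03] [0.01, 0.01, 0.96]
[-0.49, -0.56, 0.03] [0.01, 0.01, 0.96]
[-0.54, -0.5, 0.03] [0.01, 0.01, 0.96]
[-0.59, -0.45, 0.03] [0.01, 0.01, 0.96]
[-0.63, -0.39, 0.03] [0.01, 0.01, 0.96]
[-0.67, -0.32, 0.03] [0.01, 0.01, 0.96]
[-0.7, -0.25, 0.03] [0.01, 0.01, 0.96]
[-0.72, -0.18, 0.03] [0.01, 0.01, 0.96]
```

View pics/s5.png

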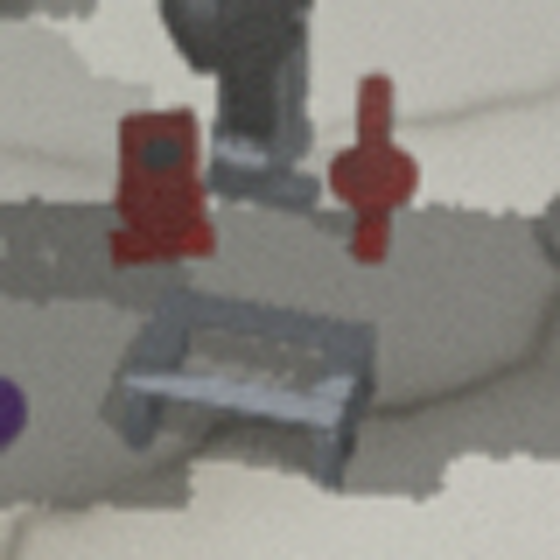

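The hook is free and clear above the stirrup, which still stands with its slot empty. I'll carry the hook to the far compartment.

Emit:
play_rows:
  rows:
    - {"dp": [-0.38, -0.84, 0], "turn": [0, 0, 0], "fingers": 1}
    - {"dp": [-0.38, -0.84, 0], "turn": [0, 0, 0], "fingers": 1}
    - {"dp": [-0.38, -0.84, 0], "turn": [0, 0, 0], "fingers": 1}
    - {"dp": [-0.38, -0.84, 0], "turn": [0, 0, 0], "fingers": 1}
    - {"dp": [-0.38, -0.84, 0], "turn": [0, 0, 0], "fingers": 1}

```text
clock: 6.58
eef_pos: [552.1, -198.6, 137.0]
tcp_rot: [-3.142, -0.001, 2.747]
contact_force: [-0.1, 1.0, -0.8]
opening: 0.135
grasp_force: 49.2
```

Emit:
play_rows:
  rows:
    - {"dp": [-0.38, -0.84, 0], "turn": [0, 0, 0], "fingers": 1}
    - {"dp": [-0.38, -0.84, 0], "turn": [0, 0, 0], "fingers": 1}
    - {"dp": [-0.38, -0.84, 0], "turn": [0, 0, 0], "fingers": 1}
    - {"dp": [0, 0, 0], "turn": [0, 0, 0], "fingers": 1}
    - {"dp": [0, 0, 0], "turn": [0, 0, 0], "fingers": 1}

```text
clock: 7.0
eef_pos: [555.4, -309.3, 136.6]
tcp_rot: [3.142, -0.001, 2.744]
contact_force: [-0.1, 1.0, -1.6]
opening: 0.13
grasp_force: 49.3
```

Emit:
play_rows:
  rows:
    - {"dp": [0, 0, 0.6], "turn": [0, 0, 0], "fingers": 1}
    - {"dp": [0, 0, 0.6], "turn": [0, 0, 0], "fingers": 1}
    - {"dp": [0, 0, 0.5], "turn": [0, 0, 0], "fingers": 1}
    - {"dp": [0, 0, 0.4], "turn": [0, 0, 0], "fingers": 1}
    - {"dp": [0, 0, 0], "turn": [0, 0, 0], "fingers": 1}

```text
clock: 7.42
eef_pos: [553.6, -304.9, 49.6]
tcp_rot: [3.141, -0.007, 2.748]
contact_force: [-0.5, 0.2, -1.8]
opening: 0.134
grasp_force: 49.3
```

```bash
python3 - <<'E'
from rig import r
from h import *
s=r.sense();print(s["eef_pos"],s["tcp_rot"],s["contact_force"],s["grasp_force"])
plan(s,[559,-309,42],157.4,3)
E
```

```text
[ 553.6132142  -304.89700062   49.64657203] [ 3.14061624 -0.00669998  2.74789479] [-0.50604854  0.16531811 -1.79955279] 49.266968965530396
[-0.05, -0.01, 0.06] [0.0, -0.02, 0.0]
[-0.05, -0.01, 0.06] [0.0, -0.02, 0.0]
[-0.05, -0.01, 0.06] [0.0, -0.02, 0.0]
```

Emit:
play_rows:
  rows:
    - {"dp": [-0.05, 0, 0.1], "turn": [0, 0, 0], "fingers": 1}
    - {"dp": [0, 0, 0.08], "turn": [0, 0, 0], "fingers": 1}
    - {"dp": [0, 0, 0], "turn": [0, 0, 0], "fingers": 1}

```text
clock: 7.67
eef_pos: [558.5, -308.2, 46.5]
tcp_rot: [-3.142, 0.001, 2.747]
contact_force: [-1.1, 0.7, -1.6]
opening: 0.133
grasp_force: 49.3
```

Emit:
play_rows:
  rows:
    - {"dp": [0, 0, 0], "turn": [0, 0, 0], "fingers": 0.7}
    - {"dp": [0, 0, 0], "turn": [0, 0, 0], "fingers": 0.6}
    - {"dp": [0, 0, 0], "turn": [0, 0, 0], "fingers": 0.6}
    - {"dp": [0, 0, 0], "turn": [0, 0, 0], "fingers": 0.6}

```text
clock: 8.0
eef_pos: [558.3, -308.7, 46.7]
tcp_rot: [-3.141, 0.001, 2.747]
contact_force: [0.3, -0.4, 0.6]
opening: 0.399
grasp_force: 0.0
```

Emit:
play_rows:
  rows:
    - {"dp": [0, 0, -0.3], "turn": [0, 0, 0], "fingers": 0.6}
    - {"dp": [0, 0, -0.6], "turn": [0, 0, 0], "fingers": 0.6}
    - {"dp": [0, 0, -0.8], "turn": [0, 0, 0], "fingers": 0.4}
    - {"dp": [0, 0, -0.8], "turn": [0, 0, 0], "fingers": 0}
    - {"dp": [0, 0, 0], "turn": [0, 0, 0], "fingers": 0}

```text
clock: 8.42
eef_pos: [561.3, -310.4, 153.7]
tcp_rot: [-3.14, 0.01, 2.747]
contact_force: [1.4, -1.8, 0.7]
opening: 0.81
grasp_force: 0.0
```

```bash
python3 - <<'E'
from rig import r
from h import *
s=r.sense();print(s["eef_pos"],s["tcp_rot"],s["contact_force"],s["grasp_force"])
plan(s,[548,-10,110],157.4,9)
E
```

```text
[ 561.32409381 -310.38034793  153.65417198] [-3.14048379  0.0099506   2.74681855] [ 1.37953545 -1.77468515  0.67280045] 0.0
[0.36, 0.76, 0.12] [-0.0, 0.01, -0.0]
[0.36, 0.76, 0.12] [-0.0, 0.01, -0.0]
[0.36, 0.76, 0.12] [-0.0, 0.01, -0.0]
[0.36, 0.76, 0.12] [-0.0, 0.01, -0.0]
[0.36, 0.76, 0.12] [-0.0, 0.01, -0.0]
[0.36, 0.76, 0.12] [-0.0, 0.01, -0.0]
[0.36, 0.76, 0.12] [-0.0, 0.01, -0.0]
[0.36, 0.76, 0.12] [-0.0, 0.01, -0.0]
[0.35, 0.76, 0.12] [-0.0, 0.01, -0.0]
```

```bash
python3 - <<'E'
from rig import r
from h import *
f=cam(r,"side")["pixels"];g=cam(r,"top")["pixels"]
z=lambda a,k:cv2.resize(a[:,:,::-1],None,fx=k,fy=k,interpolation=cv2.INTER_CUBIC)
A=z(f[225:281,273:333],5);B=z(g[190:246,290:340],5);C=z(f[280:400,265:375],2.3)
M=np.zeros((280+276,560,3),np.uint8);M[:280,:300]=A;M[:280,300:550]=B;M[280:280+C.shape[0],:C.shape[1]]=C
cv2.imwrite("pics/m1.png",M)
E
```

View pics/m1.png

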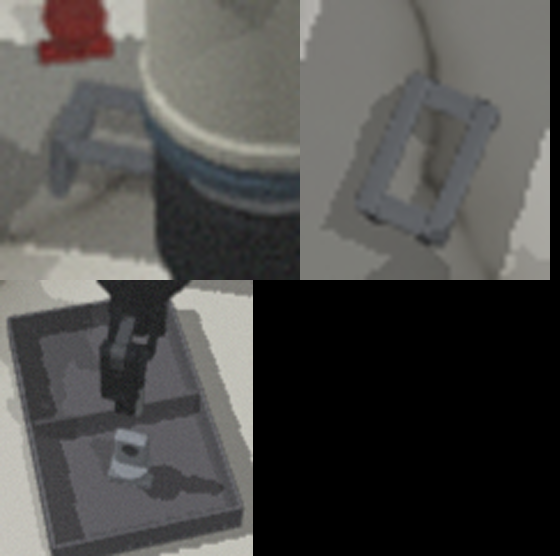

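The hook stands in the far compartment. The stirrup's plate in the top crop has corners (415,75), (497,103), (443,240) and (360,210).

```bash
python3 - <<'E'
from rig import r
from h import *
t=cam(r,"top")
C=[ray(t,290+(u-300)/5,190+v/5,34) for u,v in((415,75),(497,103),(443,240),(360,210))];print(C,np.mean(C,0),[np.linalg.norm(C[i]-C[i-1]).round() for i in range(4)])
d=C[0]+C[1]-C[2]-C[3];print(np.degrees(np.arctan2(d[1],d[0])))
s=r.sense();print(s["eef_pos"]); plan(s,[546,-12,100],157.4,9)
E
```

```text
[array([587.1,  -5.7,  34. ]), array([573.5, -48.3,  34. ]), array([502.6, -22.2,  34. ]), array([516.9,  20.7,  34. ])] [545.025 -13.875  34.   ] [np.float64(75.0), np.float64(45.0), np.float64(76.0), np.float64(45.0)]
-20.409053337770686
[ 558.06434605 -308.56189583  147.04854008]
[0.35, 0.75, 0.13] [-0.0, 0.0, -0.0]
[0.35, 0.75, 0.13] [-0.0, 0.0, -0.0]
[0.35, 0.75, 0.13] [-0.0, 0.0, -0.0]
[0.35, 0.75, 0.13] [-0.0, 0.0, -0.0]
[0.35, 0.75, 0.13] [-0.0, 0.0, -0.0]
[0.35, 0.75, 0.13] [-0.0, 0.0, -0.0]
[0.35, 0.75, 0.13] [-0.0, 0.0, -0.0]
[0.35, 0.75, 0.13] [-0.0, 0.0, -0.0]
[0.35, 0.75, 0.13] [-0.0, 0.0, -0.0]
```

Emit:
play_rows:
  rows:
    - {"dp": [0.35, 0.75, 0.13], "turn": [0, 0, 0], "fingers": 0}
    - {"dp": [0.35, 0.75, 0.13], "turn": [0, 0, 0], "fingers": 0}
    - {"dp": [0.35, 0.75, 0.13], "turn": [0, 0, 0], "fingers": 0}
    - {"dp": [0.35, 0.75, 0.13], "turn": [0, 0, 0], "fingers": 0}
    - {"dp": [0.35, 0.75, 0.13], "turn": [0, 0, 0], "fingers": 0}

```text
clock: 8.98
eef_pos: [549.6, -141.5, 118.7]
tcp_rot: [-3.141, -0.002, 2.746]
contact_force: [0.2, -0.0, 0.1]
opening: 1.001
grasp_force: 0.0
```

Emit:
play_rows:
  rows:
    - {"dp": [0.35, 0.75, 0.13], "turn": [0, 0, 0], "fingers": 0}
    - {"dp": [0.35, 0.75, 0.13], "turn": [0, 0, 0], "fingers": 0}
    - {"dp": [0.35, 0.75, 0.13], "turn": [0, 0, 0], "fingers": 0}
    - {"dp": [0.35, 0.75, 0.13], "turn": [0, 0, -0.1], "fingers": 0}
    - {"dp": [0, 0, 0], "turn": [0, 0, 0], "fingers": 0}

```text
clock: 9.4
eef_pos: [543.2, -6.2, 97.2]
tcp_rot: [-3.141, -0.004, 2.761]
contact_force: [-0.9, 0.2, 0.6]
opening: 0.999
grasp_force: 0.0
```

Emit:
play_rows:
  rows:
    - {"dp": [0, 0, 0], "turn": [0, 0, 0], "fingers": 0}
    - {"dp": [0, 0, 0], "turn": [0, 0, 0], "fingers": 0}

```text
clock: 9.57
eef_pos: [544.9, -10.9, 98.6]
tcp_rot: [-3.141, -0.001, 2.758]
contact_force: [-0.1, -0.4, -0.3]
opening: 1.002
grasp_force: 0.0
```

```bash
python3 - <<'E'
from rig import r
from h import *
s=r.sense();print(s["eef_pos"],s["tcp_rot"])
plan(s,[547,-12,14],158,5)
E
```

```text
[544.92733817 -10.89411033  98.61658321] [-3.14080548e+00 -1.26997336e-03  2.75822833e+00]
[-0.01, -0.0, 0.42] [-0.0, -0.0, 0.0]
[-0.01, -0.0, 0.42] [-0.0, -0.0, 0.0]
[-0.01, -0.0, 0.42] [-0.0, -0.0, 0.0]
[-0.01, -0.0, 0.42] [-0.0, -0.0, 0.0]
[-0.01, -0.0, 0.42] [-0.0, -0.0, 0.0]
```

Emit:
play_rows:
  rows:
    - {"dp": [-0.02, 0, 0.5], "turn": [0, 0, 0], "fingers": 0}
    - {"dp": [-0.02, 0, 0.5], "turn": [0, 0, 0], "fingers": 0}
    - {"dp": [-0.01, 0, 0.5], "turn": [0, 0, 0], "fingers": 0}
    - {"dp": [0, 0, 0.35], "turn": [0, 0, 0], "fingers": 0}
    - {"dp": [0, 0, 0.2], "turn": [0, 0, 0], "fingers": 0}
  force: 50

```text
clock: 9.98
eef_pos: [546.3, -13.0, 15.5]
tcp_rot: [-3.141, -0.002, 2.756]
contact_force: [-0.6, 0.8, 0.8]
opening: 1.0
grasp_force: 0.0
```

Emit:
play_rows:
  rows:
    - {"dp": [0, 0, 0], "turn": [0, 0, 0], "fingers": 0.2}
    - {"dp": [0, 0, 0], "turn": [0, 0, 0], "fingers": 0.35}
    - {"dp": [0, 0, 0], "turn": [0, 0, 0], "fingers": 0.45}
    - {"dp": [0, 0, 0], "turn": [0, 0, 0], "fingers": 0.55}
    - {"dp": [0, 0, 0], "turn": [0, 0, 0], "fingers": 0.7}

```text
clock: 10.4
eef_pos: [548.0, -11.9, 18.5]
tcp_rot: [3.141, 0.002, 2.757]
contact_force: [-1.9, -3.7, 6.3]
opening: 0.568
grasp_force: 52.3
```

Emit:
play_rows:
  rows:
    - {"dp": [0, 0, 0], "turn": [0, 0, 0], "fingers": 0.9}
    - {"dp": [0, 0, 0], "turn": [0, 0, 0], "fingers": 1}
    - {"dp": [0, 0, 0], "turn": [0, 0, 0], "fingers": 1}
    - {"dp": [0, 0, 0], "turn": [0, 0, 0], "fingers": 1}
  force: 80

```text
clock: 10.73
eef_pos: [548.1, -12.0, 18.7]
tcp_rot: [3.141, 0.002, 2.758]
contact_force: [-2.7, -3.7, 10.2]
opening: 0.558
grasp_force: 80.6
```

Emit:
play_rows:
  rows:
    - {"dp": [0, 0, -0.2], "turn": [0, 0, 0], "fingers": 1}
    - {"dp": [0, 0, -0.5], "turn": [0, 0, 0], "fingers": 1}
    - {"dp": [0, 0, -0.8], "turn": [0, 0, 0], "fingers": 1}
    - {"dp": [0, 0, -0.8], "turn": [0, 0, 0], "fingers": 1}
    - {"dp": [0, 0, 0], "turn": [0, 0, 0], "fingers": 1}

```text
clock: 11.15
eef_pos: [550.9, -11.4, 115.3]
tcp_rot: [3.138, 0.008, 2.757]
contact_force: [2.5, 0.2, -2.4]
opening: 0.558
grasp_force: 83.4
```

Emit:
play_rows:
  rows:
    - {"dp": [0, 0, 0], "turn": [0, 0, 0], "fingers": 1}
    - {"dp": [0, 0, 0], "turn": [0, 0, 0], "fingers": 1}

```text
clock: 11.32
eef_pos: [546.8, -11.4, 109.2]
tcp_rot: [3.142, -0.0, 2.757]
contact_force: [-1.0, 0.5, -4.6]
opening: 0.557
grasp_force: 83.4
```

```bash
python3 - <<'E'
from rig import r
from h import *
s=r.sense();print(s["eef_pos"],s["tcp_rot"],s["contact_force"],s["opening"])
plan(s,[546,-188,110],96,10)
E
```

```text
[546.83170995 -11.39806233 109.17778935] [ 3.14156054e+00 -1.86486866e-04  2.75749452e+00] [-0.98395071  0.45063469 -4.62745428] 0.556919517801573
[-0.16, -0.41, -0.0] [-0.0, -0.0, 1.03]
[-0.21, -0.39, -0.0] [-0.0, -0.0, 1.03]
[-0.25, -0.37, -0.0] [-0.0, -0.0, 1.03]
[-0.29, -0.34, -0.0] [-0.0, -0.0, 1.03]
[-0.32, -0.3, -0.0] [-0.0, -0.0, 1.03]
[-0.35, -0.27, -0.0] [-0.0, -0.0, 1.03]
[-0.38, -0.23, -0.0] [-0.0, -0.0, 1.03]
[-0.4, -0.19, -0.0] [-0.0, -0.0, 1.03]
[-0.42, -0.14, -0.0] [-0.0, -0.0, 1.03]
[-0.43, -0.1, -0.0] [-0.0, -0.0, 1.03]
```

Emit:
play_rows:
  rows:
    - {"dp": [-0.16, -0.41, 0], "turn": [0, 0, 1], "fingers": 1}
    - {"dp": [-0.21, -0.39, 0], "turn": [0, 0, 1], "fingers": 1}
    - {"dp": [-0.25, -0.37, 0], "turn": [0, 0, 1], "fingers": 1}
    - {"dp": [-0.29, -0.34, 0], "turn": [0, 0, 1], "fingers": 1}
    - {"dp": [-0.32, -0.3, 0], "turn": [0, 0, 1], "fingers": 1}

```text
clock: 11.73
eef_pos: [546.2, -100.6, 107.5]
tcp_rot: [-3.139, -0.003, 2.229]
contact_force: [0.2, -0.2, -1.9]
opening: 0.555
grasp_force: 83.4
```

Emit:
play_rows:
  rows:
    - {"dp": [-0.35, -0.27, 0], "turn": [0, 0, 1], "fingers": 1}
    - {"dp": [-0.38, -0.23, 0], "turn": [0, 0, 1], "fingers": 1}
    - {"dp": [-0.4, -0.19, 0], "turn": [0, 0, 1], "fingers": 1}
    - {"dp": [-0.42, -0.14, 0], "turn": [0, 0, 1], "fingers": 1}
    - {"dp": [-0.43, -0.1, 0], "turn": [0, 0, 1], "fingers": 1}

```text
clock: 12.15
eef_pos: [547.5, -189.0, 107.3]
tcp_rot: [-3.139, -0.002, 1.705]
contact_force: [0.7, -0.3, -3.4]
opening: 0.552
grasp_force: 83.4
```

Emit:
play_rows:
  rows:
    - {"dp": [0, 0, 0], "turn": [0, 0, 0.3], "fingers": 1}
    - {"dp": [0, 0, 0], "turn": [0, 0, 0], "fingers": 1}
    - {"dp": [0, 0, 0], "turn": [0, 0, 0], "fingers": 1}

```text
clock: 12.4
eef_pos: [547.8, -188.3, 107.8]
tcp_rot: [-3.139, -0.001, 1.68]
contact_force: [-0.2, 0.1, -3.6]
opening: 0.556
grasp_force: 83.4
```

```bash
python3 - <<'E'
from rig import r
from h import *
s=r.sense();print(s["eef_pos"],s["tcp_rot"],s["contact_force"],s["opening"])
plan(s,[546,-188,25],96,5)
f=cam(r,"side")["pixels"]
cv2.imwrite("pics/p.png",cv2.resize(f[240:400,255:385,::-1],None,fx=3.7,fy=3.7,interpolation=cv2.INTER_CUBIC))
E
```

```text
[ 547.79698536 -188.25128999  107.75713312] [-3.13907044e+00 -1.38723732e-03  1.67984905e+00] [-0.2291055   0.06257339 -3.57293411] 0.5556749355558133
[0.0, -0.01, 0.41] [-0.0, -0.0, 0.01]
[0.0, -0.01, 0.41] [-0.0, -0.0, 0.01]
[0.0, -0.01, 0.41] [-0.0, -0.0, 0.01]
[0.0, -0.01, 0.41] [-0.0, -0.0, 0.01]
[0.0, -0.01, 0.41] [-0.0, -0.0, 0.01]
```

Emit:
play_rows:
  rows:
    - {"dp": [0, 0, 0.5], "turn": [0, 0, 0], "fingers": 1}
    - {"dp": [0, 0, 0.5], "turn": [0, 0, 0], "fingers": 1}
    - {"dp": [0, 0, 0.5], "turn": [0, 0, 0], "fingers": 1}
    - {"dp": [0, 0, 0.3], "turn": [0, 0, 0], "fingers": 1}
    - {"dp": [0, 0, 0.15], "turn": [0, 0, 0], "fingers": 1}

```text
clock: 12.87
eef_pos: [547.6, -187.6, 29.2]
tcp_rot: [-3.139, -0.001, 1.68]
contact_force: [-0.1, 0.1, -2.8]
opening: 0.556
grasp_force: 83.3
```

Emit:
play_rows:
  rows:
    - {"dp": [0, 0, 0.07], "turn": [0, 0, 0], "fingers": 1}
    - {"dp": [0, 0, 0], "turn": [0, 0, 0], "fingers": 1}
    - {"dp": [0, 0, 0], "turn": [0, 0, 0], "fingers": 1}

```text
clock: 13.12
eef_pos: [549.5, -188.7, 29.2]
tcp_rot: [3.141, 0.0, 1.679]
contact_force: [-0.4, 0.2, -3.7]
opening: 0.557
grasp_force: 83.3
```

Emit:
play_rows:
  rows:
    - {"dp": [0, 0, 0.08], "turn": [0, 0, 0], "fingers": 1}
    - {"dp": [0, 0, 0.06], "turn": [0, 0, 0], "fingers": 1}
    - {"dp": [0, 0, 0], "turn": [0, 0, 0], "fingers": 1}
    - {"dp": [0, 0, 0], "turn": [0, 0, 0], "fingers": 1}

```text
clock: 13.45
eef_pos: [548.9, -188.7, 23.0]
tcp_rot: [3.141, 0.0, 1.679]
contact_force: [-0.4, 0.8, -2.7]
opening: 0.556
grasp_force: 83.4
```

Emit:
play_rows:
  rows:
    - {"dp": [0, 0, 0], "turn": [0, 0, 0], "fingers": 0.35}
    - {"dp": [0, 0, 0], "turn": [0, 0, 0], "fingers": 0.25}
    - {"dp": [0, 0, 0], "turn": [0, 0, 0], "fingers": 0.2}
    - {"dp": [0, 0, 0], "turn": [0, 0, 0], "fingers": 0.2}
    - {"dp": [0, 0, 0], "turn": [0, 0, 0], "fingers": 0.2}

```text
clock: 13.87
eef_pos: [549.1, -188.7, 23.1]
tcp_rot: [3.141, 0.0, 1.679]
contact_force: [0.2, 0.8, -0.2]
opening: 0.8
grasp_force: 0.0
```

Emit:
play_rows:
  rows:
    - {"dp": [0, 0, -0.4], "turn": [0, 0, 0], "fingers": 0.2}
    - {"dp": [0, 0, -0.7], "turn": [0, 0, 0], "fingers": 0.2}
    - {"dp": [0, 0, -0.9], "turn": [0, 0, 0], "fingers": 0.2}
    - {"dp": [0, 0, -0.9], "turn": [0, 0, 0], "fingers": 0.2}
    - {"dp": [0, 0, -0.9], "turn": [0, 0, 0], "fingers": 0.2}

```text
clock: 14.28
eef_pos: [548.5, -188.5, 176.4]
tcp_rot: [-3.141, -0.0, 1.679]
contact_force: [0.2, 0.1, 0.6]
opening: 0.8
grasp_force: 0.0
```

Emit:
play_rows:
  rows:
    - {"dp": [0, 0, -0.5], "turn": [0, 0, 0], "fingers": 0.2}
    - {"dp": [0, 0, 0], "turn": [0, 0, 0], "fingers": 0.2}
    - {"dp": [0, 0, 0], "turn": [0, 0, 0], "fingers": 0.2}

```text
clock: 14.53
eef_pos: [549.6, -188.9, 196.2]
tcp_rot: [3.139, 0.001, 1.679]
contact_force: [0.1, 0.6, -0.6]
opening: 0.799
grasp_force: 0.0
```

```bash
python3 - <<'E'
from rig import r
from h import *
f=cam(r,"side")["pixels"]
cv2.imwrite("pics/end.png",cv2.resize(f[210:400,245:385,::-1],None,fx=3.1,fy=3.1,interpolation=cv2.INTER_CUBIC))
E
```

```text
(no output)
```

View pics/end.png

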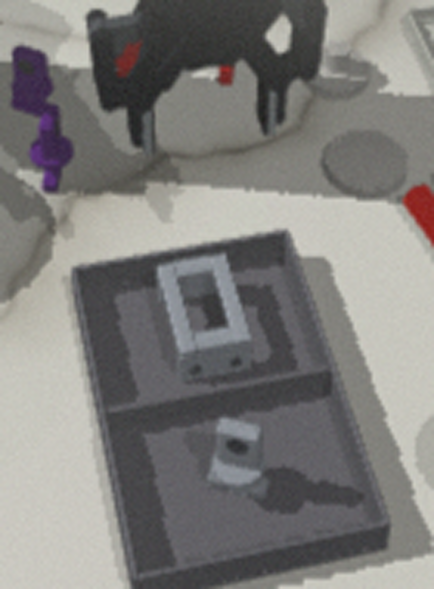

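The stirrup, at about (205,315) in the crop, sits in the near compartment. The hook, at about (238,455), stands in the far one. The gripper is clear, and the anvil and block haven't moved.

```bash
python3 -c "
from rig import r
print(r.sign_off())"
```

```text
the job is handed in; nothing more can be done
None
```

I took the hook out of the stirrup where it stood, put the two in separate bin compartments, and handed the job in at about 15 s of the 64 s; the sign-off returned no verdict.

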